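Clamp a handle blank in the quick-release desk vise

ROBOT

A 6-joint arm with a two-finger parallel gripper is mounted at the origin on the work surface. World frame = base frame: x ahead of the robot, y to its left, z up, the work surface at z = 0. Lengths are in m, angles in rad, forces in N, time in s.
With the tool pointing down it reaches from about 0.275 to 0.775 m from the base axis. Payload 14.6 kg.
Tool frame: the origin (TCP) lies midway between the tips of the shut fingers; the grasp point (between the pads) lies 19 mm behind it (manip.grip_point_offset is the z of the grasp point in the tool frame, in m); z points along the fingers, x is the direction in which the jaws open and shut, and the axes are right-handed (so a half turn about z gives the same grasp; the last joint's range is limited). The gripper opens to 85 mm and grips with 20 to 120 N. Pads are 22 mm wide; open, the fingers measure 114 mm over their backs; the gripper's body (76 mm by 85 mm) begins 54 mm behind the grasp point. The pads swing forward as they close: fully open they stand 13 mm farther back than shut.
Start: joints at [-1.386, 0.263, -0.048, 1.259, 0, 1.415], TCP at [0.175, -0.495, 0.231] pointing down, gripper open.
Joint ranges: [-2.65, 2.65], [-0.89, 1.7], [-1.18, 1.37], [-2.13, 2.11], [-1.35, 1.29], [-3.14, 3.14]. Speed limits (rad/s): [1.89, 1.89, 2.57, 2.79, 3.14, 3.14].

INTERFACE

Orientations are given as a unit quaternion [x, y, z, w].
In Python, from plant import manip, viewer gives the robot as it stands.
- The arm moves only by the tool drive_tool, never from a script. Its argument "targets" is a list of rows, each a list of 3 entries, a list of its own where there are three numbers: the shift along the tool's x, y, z as a fraction of full scale, then the turn about the tool's z as a fraction of full scale, then the opening, from 0 (shut) to 1 (fully open). A call has 1 to 10 rows; each row is the pose to reach, as a shift and turn from the pose commanded when the call began, along the tool's axes at that moment; what a row does not reach only later rows make up. Full scale, the value 1, is 0.2 m for a shift and 90 degrees for a turn. A row lasts 1/10 s, in which the tool goes at most 50 mm and 8.59 degrees, less where a joint would pass 70% of its speed; a pose out of reach is approached as far as the arm can. A call with a number of a shift or a turn outside -1 to 1 is refused whole. A call with a gripper value outside its range is refused whole. The fingers move at their own pace and stop on an object; "grip_force" is the grip in N (left out, the last holds). Time passes only in rows, so rows that repeat a pose let the fingers close. It gives the time, the measured TCP pose, the force and the opening at its end, in the units of the state.
- manip.get_obs(): the state, without advancing time (a new reading comes with each control period).
- viewer.get_image(name): name is "side" or "top"; returns the picture (400x640x3 uint8, red, green, blue); there is no depth.
- viewer.camera_model(name): a dict with "fx", "fy", "cx", "cy" (pixels), "k1" (the pictures are not rectified: a ray, as slopes to the right and down, at radius r is drawn at 1 + k1 r^2 times it, then the intrinsics apply), "T" (4x4, takes a point from camera to world coordinates). Camera axes: x right, y down, z forward; pixel columns grow to the right and rows downward; lengths in m; the calibration is good to about 2 mm. A picture is of the moment at which its call begins. camera_model takes no time and is no camera call.
- manip.job_done(): hands the job in, once; it reports no verdict.
The state is a dict: "time": time; "joint_pos": joint angles; "qvel": joint speeds; "tau": joint torques, N m; "tcp_pos": TCP position; "orientation": TCP orientation; "contact_force": force on the tool from outside, world axes, zero at the start; "torque": the same for the moment, N m; "grip_width": finger opening in m.
Only numpy, scipy, OpenCV 4.12 (cv2) and the standard library are available. Lean on these libraries where they do the work, as an engineer would, in place of code of your own. Each camera call takes 0.05 s, during which the arm holds its last target. There are 200 camera calls.

TASK

Clamp the oak handle blank in the desk vise, ready for sanding: hold the quick-release lever down while you slide the carriage along until it has pushed the blank against the floating cork jaw and you feel that jaw seat lightly, and let the lever up. Then turn the crank clockwise until the blank is held firmly, at about 35 N; do not ram or crush it. Leave the mug and the soju glasses alone.

Things in the scene. Friction and masses are not known exactly. Their poses are not given: they have to be found in the camera images.
- vise: Grey steel vise bolted to the desk; bed 260 x 110 mm, its top 24 mm above the desk. Origin: on the desk, under the screw axis. Its x axis is the screw's direction (level; the screw axis is 60 mm above the desk) from the crank end to the fixed jaw; y is across, z up. The fixed jaw block, x 91 to 119 mm, is 102 mm high and has a 5 mm steel strip on top.
- cork_jaw: Cork-faced floating jaw in front of the fixed jaw block, 20 x 100 x 62 mm, on two guide pins; origin in the middle of its face towards the blank. Pushed along vise x it floats loosely (about 1 N) until it seats on a spring inside the block; the face then lies at vise x = 70 to 84 mm: differs each time, cannot be seen, must be felt. Seated it yields 1 mm per 14 N. Starts 3 to 8 mm short of its seat.
- jaw_plate: Steel jaw plate, 8 x 84 x 56 mm, on the screw's end, borne by the carriage; origin in the middle of its back, on the screw axis: the face that meets the blank lies 8 mm further along vise x. The crank drives it along vise x by 3 mm per rad.
- carriage (a joint): Slide of the carriage along vise x, m: 0 fully open, 0.078 at the end. It is a dark steel block, 60 x 76 x 64 mm, its top 92 mm above the desk, its middle at vise x = -74 mm + this value; it bears lever, jaw plate and crank. Lever up: a clutch locks it to the bed, both ways (70 N or more). Lever down: it slides against about 3 N. Starts 14 to 45 mm short of the blank.
- lever (a joint): Quick-release lever on top of the carriage, rad: about 0 up (locked), 0.17 down. It lies along the vise, hinged at its +x end; the free end, towards the crank, is pressed straight down at the spot: 13 N before it yields, 17 N fully down (8 mm of travel at the spot), then a hard stop. The carriage is free from 0.05 on; hold it beyond 0.08 (4 mm at the spot). It springs up when let go.
- lever_spot (a point): Spot to press, on top of the lever's paddle (38 mm wide across, 6 mm thick), 48 mm from its hinge, about 113 mm above the desk. 13.5 mm towards vise +x of it a ridge 14 mm high stands across the paddle, against which a fingertip can push the carriage along (at first it goes along by friction); the paddle ends 14 mm behind the spot.
- crank (a joint): Angle of the crank on the screw, rad, 0 to 3.1: at 0 its pin is level towards vise +y, at pi/2 straight up. Tightening makes it grow: clockwise seen from the crank end, pin from vise +y over the top to -y. Starts at 0.1 to 0.5, stays where left. The pin takes up to 5 N running free, 7 N at 35 N of clamping. With the blank already lightly caught each rad adds 38 N: 0.85 rad makes about 35 N.
- crank_pin (a point): Middle of the crank's free-spinning wooden grip: a cylinder of 14 mm diameter, 46 mm long, parallel to vise x, 45 mm from the screw axis. It sticks out towards vise -x; the crank arm (steel, 8 mm thick) begins 19 mm from this point on the +x side, the carriage's back face 53 mm.
- blank: Oak bottle-opener handle blank, a block 28 mm along vise x, 100 mm across, 56 mm high, about 110 g, standing loose on the vise's bed between the jaws, up to 25 mm from the cork; origin in the middle of its underside. It slides along when pushed. It is dented if the sliding carriage pushes it with over 12 N, and crushed when clamped with over 60 N; a firm hold is 20 to 50 N.
- mug: White ceramic mug, 82 mm wide, 95 mm high, on the desk; origin under its centre. Not to be touched.
- glass0: Soju glass, 48 mm wide, 62 mm high, in the tray (wooden, 150 x 240 mm, walls 22 mm); origin under its centre. Not to be touched.
- glass1: Second such glass in the tray.
- glass2: Third such glass in the tray.
Not all that is in view belongs to the job. Leave any purple or yellow look-alike of the blank alone.

How it is judged:
On the way, in this order (a step that is already met when the one before it is completed fails the run):
1. the quick-release lever is held down (value of joint lever above 0.08 rad), for 0.1 s.
2. with the lever down, the carriage is slid up until the blank is caught between jaw plate and the seated cork jaw (over 3 N on both) (value of joint lever above 0.05 rad and contact force between each of jaw_plate, cork_jaw and blank above 3 N), for 0.05 s.
3. with the lever up again, the crank is turned until the blank is held with over 20 N (value of joint lever below 0.03 rad and contact force between jaw_plate and blank above 20 N), for 0.2 s.
At the end, for the whole second after the job is handed in: The lever is up, the blank stands upright and square on the bed (within 0.08 rad, not over 5 mm lifted, within 20 mm of the middle across), at rest, pressed by the jaw plate with 20 to 50 N against the cork (over 18 N) (all of step 3 and contact force between jaw_plate and blank below 50 N and contact force between cork_jaw and blank above 18 N and angle between blank's own z axis and vertical below 0.08 rad and z of blank in the frame of vise below 0.029 m and y of blank in the frame of vise between -0.02 and 0.02 m and angle between the x axis of blank and the x axis of vise, either way round below 0.08 rad and linear speed of blank below 0.01 m/s); the robot touches nothing.
It fails at once if the blank is rammed: over 12 N from the jaw plate while the lever is down (value of joint lever above 0.05 rad and contact force between jaw_plate and blank above 12 N).
It fails at once if the blank is crushed: over 60 N (contact force between jaw_plate and blank above 60 N).
It fails at once if the mug is moved by over 15 mm (distance of mug from where it was at the start of the episode above 0.015 m).
It fails at once if a soju glass is moved by over 15 mm (distance of any of glass0, glass1, glass2 from where it was at the start of the episode above 0.015 m).
It also fails if it takes over 67 s, if anything falls off the work surface, if the arm or the gripper's body presses on something with over 40 N, if the wrist force passes 120 N, or if a joint passes its speed limit or range.

## Working session

There is one attempt and no reset: what is moved stays moved. The work goes in short steps, Python scripts to look and compute and a tool call to move; the robot and the scene stay as the last step left them, time stands still between calls to the robot, and variables do not carry over. Pictures are saved under pics/ and viewed, about 8 in all and at most 12, crops included, and the job is handed in when it is done.

Besides the shell and the picture viewer there is one more tool, called after "Emit:" in YAML: its name, and indented under it one key for each argument. drive_tool: Moves the arm, as the interface text tells. Its arguments: {"type":"object","properties":{"targets":{"type":"array","items":{"type":"array"}},"grip_force":{"type":"number"}},"required":["targets"]}

```bash
ls; mkdir -p pics; python3 - <<'E'
from plant import manip, viewer
import cv2
for n in("top","side"):
    cv2.imwrite(f"pics/{n}0.png",viewer.get_image(n)[:,:,::-1]); m=viewer.camera_model(n); print(n,m)
print(manip.get_obs(), manip.grip_point_offset)
E
```

```text
pics
top {'fx': 395.9456214168609, 'fy': 395.9456214168609, 'cx': 316.6051785251982, 'cy': 203.66164955270497, 'k1': 2.4925783806409628e-05, 'T': array([[ 9.66729642e-03, -9.77138185e-01,  2.12385288e-01,
         2.98360220e-01],
       [-9.99953236e-01, -9.50281678e-03,  1.79522417e-03,
         6.01991181e-02],
       [ 2.64076395e-04, -2.12392711e-01, -9.77184356e-01,
         1.29647520e+00],
       [ 0.00000000e+00,  0.00000000e+00,  0.00000000e+00,
         1.00000000e+00]])}
side {'fx': 472.9207354945049, 'fy': 472.9207354945049, 'cx': 321.59026083977744, 'cy': 203.73853660041377, 'k1': -0.07718501487885009, 'T': array([[-0.97574516, -0.17414014,  0.13265213,  0.37769236],
       [-0.21847893,  0.73668003, -0.63997616,  0.94924895],
       [ 0.01372336, -0.65343534, -0.75685793,  1.16212997],
       [ 0.        ,  0.        ,  0.        ,  1.        ]])}
{'time': 0.1, 'joint_pos': array([-1.38627650e+00,  2.63469920e-01, -4.88550298e-02,  1.25939561e+00,
        2.60119136e-05,  1.41550991e+00]), 'qvel': array([0.00039625, 0.00021074, 0.00050704, 0.00085855, 0.00067797,
       0.00268673]), 'tau': array([ 4.21142744e-03, -6.38574672e+01,  3.85067046e+01,  9.84041631e-03,
       -2.02593574e-04, -8.78781890e-06]), 'tcp_pos': array([ 0.17494985, -0.49474196,  0.23088263]), 'orientation': array([ 8.16487638e-01, -5.77362731e-01, -3.22446631e-04, -3.31285699e-04]), 'contact_force': array([0.38505348, 0.09616052, 0.12331617]), 'torque': array([-0.02768208, -0.02007026,  0.01947754]), 'grip_width': 0.08540787198886442} -0.0187
```

View pics/top0.png

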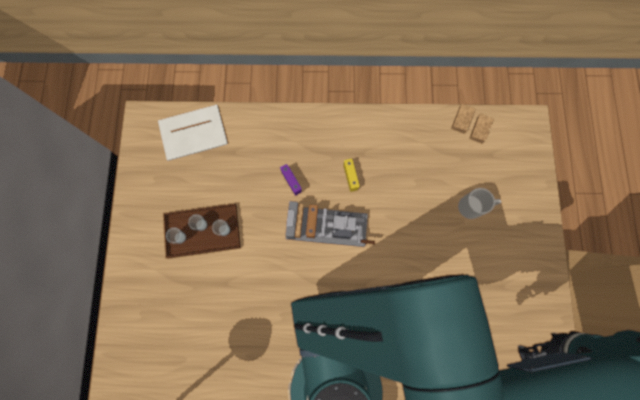

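View pics/side0.png

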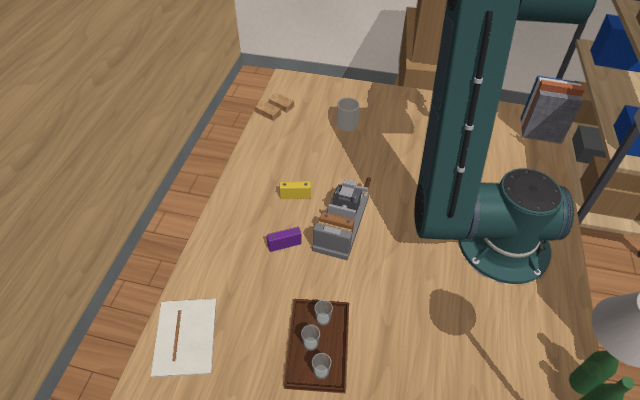

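```bash
python3 - <<'E'
import cv2, numpy as np
a=cv2.imread("pics/top0.png")[190:260,275:390]; b=cv2.imread("pics/side0.png")[165:270,295:390]
a=cv2.resize(a,None,fx=6,fy=6,interpolation=cv2.INTER_CUBIC); b=cv2.resize(b,None,fx=5.7,fy=5.7,interpolation=cv2.INTER_CUBIC)
for im,s,x0,y0 in((a,6,275,190),(b,5.7,295,165)):
    for x in range(x0,x0+120,10): cv2.putText(im,str(x),(int((x-x0)*s),10),0,.35,(0,0,255)); cv2.line(im,(int((x-x0)*s),12),(int((x-x0)*s),18),(0,0,255))
    for y in range(y0,y0+110,10): cv2.putText(im,str(y),(0,int((y-y0)*s)+4),0,.35,(0,0,255))
cv2.imwrite("pics/a1.png",a); cv2.imwrite("pics/b1.png",b)
E
```

```text
(no output)
```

View pics/a1.png

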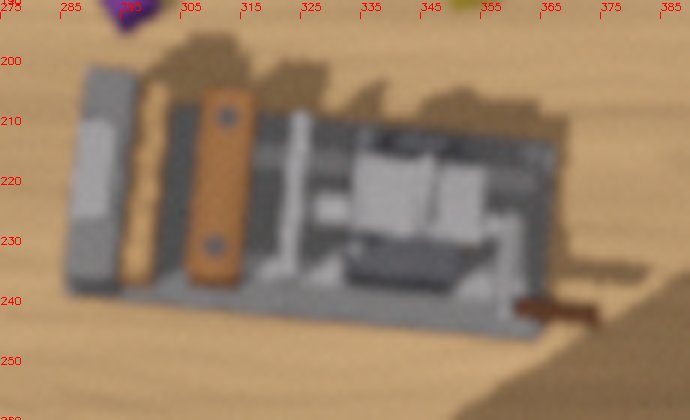

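View pics/b1.png

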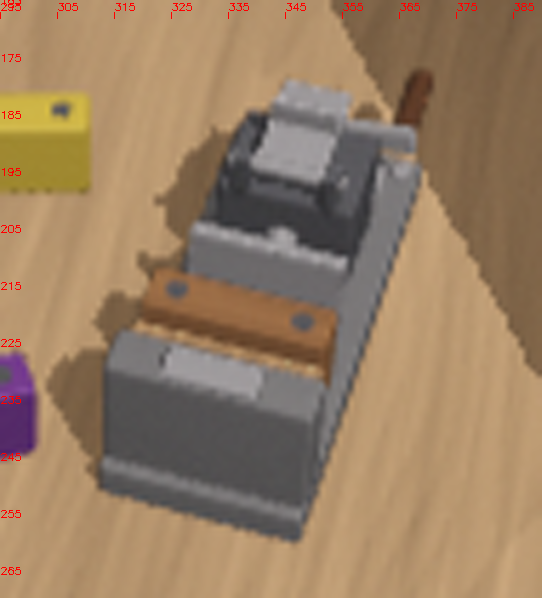

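```bash
cat > h.py <<'E'
import numpy as np, cv2
from plant import viewer
def ray(n,u,v):
    m=viewer.camera_model(n); K=np.array([[m['fx'],0,m['cx']],[0,m['fy'],m['cy']],[0,0,1]])
    p=cv2.undistortPoints(np.array([[[u,v]]],float),K,np.array([m['k1'],0,0,0.]))[0,0]
    return m['T'][:3,3], m['T'][:3,:3]@np.array([*p,1.])
def plane(n,u,v,z):
    o,d=ray(n,u,v); return (o+d*(z-o[2])/d[2])
def A(X,Y,z): return plane("top",275+X/6,190+Y/6,z)
def B(X,Y,z): return plane("side",295+X/5.7,165+Y/5.7,z)
E
python3 - <<'E'
from h import *
np.set_printoptions(precision=4,suppress=True)
D={'blk':(.102,[(88,67),(138,73),(120,275),(70,270)],[(105,365),(122,333),(325,383),(320,408)]),
'blank':(.08,[(205,90),(254,92),(240,284),(187,278)],[(140,300),(155,268),(338,312),(332,345)]),
'plate':(.088,[(291,110),(311,110),(298,275),(281,275)],[(189,235),(193,223),(350,260),(345,270)]),
'strip':(.107,[(82,120),(115,120),(108,218),(72,218)],[(162,370),(170,346),(264,374),(258,397)]),
'bedcrank':(.024,[(553,142),(542,325)],[(418,170)]),
'paddle':(.113,[(485,165),(440,165),(436,237),(482,241)],[(285,80),(350,95),(345,122),(273,105)])}
for k,(z,a,b) in D.items():
    a=np.array([A(*p,z) for p in a])[:,:2]; b=np.array([B(*p,z) for p in b])[:,:2]
    print(k,'\n',a.tolist() and a.round(4).tolist(),a.mean(0),'\n',b.round(4).tolist(),b.mean(0))
def tri(u,v):
    (o1,d1),(o2,d2)=ray("top",275+u[0]/6,190+u[1]/6),ray("side",295+v[0]/5.7,165+v[1]/5.7)
    t=np.linalg.lstsq(np.c_[d1,-d2],o2-o1,rcond=None)[0]; p,q=o1+d1*t[0],o2+d2*t[1]; return (p+q)/2,np.linalg.norm(p-q)
print('pin tip',tri((598,315),(422,74)),'pin base',tri((517,304),(403,122)))
print('mug',plane("top",478,204,.09))
E
```

```text
blk 
 [[0.5651, 0.1457], [0.5621, 0.1199], [0.4575, 0.127], [0.4598, 0.1523]] [0.5111 0.1362] 
 [[0.5653, 0.1505], [0.5617, 0.1288], [0.4568, 0.1365], [0.4565, 0.1523]] [0.5101 0.142 ]
blank 
 [[0.5582, 0.0858], [0.5574, 0.0601], [0.4563, 0.0664], [0.4592, 0.0937]] [0.5078 0.0765] 
 [[0.5614, 0.0884], [0.5585, 0.0656], [0.4601, 0.0728], [0.4593, 0.0948]] [0.5098 0.0804]
plate 
 [[0.5463, 0.0408], [0.5464, 0.0304], [0.4602, 0.0367], [0.4601, 0.0454]] [0.5033 0.0383] 
 [[0.5447, 0.0461], [0.5444, 0.0375], [0.4595, 0.0435], [0.4608, 0.0508]] [0.5023 0.0445]
strip 
 [[0.5362, 0.1478], [0.5363, 0.1309], [0.4857, 0.1334], [0.4856, 0.1516]] [0.511  0.1409] 
 [[0.5363, 0.1508], [0.5357, 0.1352], [0.4868, 0.1418], [0.4869, 0.1564]] [0.5114 0.1461]
bedcrank 
 [[0.543, -0.1032], [0.4431, -0.0955]] [ 0.4931 -0.0993] 
 [[0.4381, -0.0852]] [ 0.4381 -0.0852]
paddle 
 [[0.5138, -0.0571], [0.5135, -0.0344], [0.4767, -0.0321], [0.4749, -0.0552]] [ 0.4947 -0.0447] 
 [[0.5135, -0.0523], [0.4774, -0.0495], [0.4766, -0.0293], [0.5162, -0.0326]] [ 0.4959 -0.0409]
pin tip (array([ 0.4444, -0.1196,  0.0661]), np.float64(0.0011426845531655489)) pin base (array([ 0.449 , -0.0772,  0.0696]), np.float64(0.000634157727237922))
mug [ 0.5644 -0.4408  0.09  ]
```

The vise is found: its x axis is roughly world +y, with a yaw of about 4.7°. The blank, pin and lever positions are consistent with each other. Next I move above the lever.

Emit:
drive_tool:
  targets:
    - [[-0.7,-1.0,0],-0.731,0]
    - [[-0.7,-1.0,0],-0.731,0]
    - [[-0.7,-1.0,0],-0.731,0]
    - [[-0.7,-1.0,0],-0.731,0]
    - [[-0.7,-1.0,0],-0.731,0]
    - [[-0.7,-1.0,0],-0.731,0]
    - [[-0.7,-1.0,0],-0.731,0]
    - [[-0.7,-1.0,0],-0.731,0]
    - [[-0.7,-1.0,0],-0.731,0]
    - [[-0.7,-1.0,0],-0.731,0]

```text
time: 1.1
tcp_pos: [0.3168, -0.2963, 0.2312]
orientation: [0.999, -0.043, -0.0, -0.0]
contact_force: [0.5, -0.2, -0.1]
grip_width: 0.0002
```

```bash
cat >> h.py <<'E'
from scipy.spatial.transform import Rotation as R
xv=np.array([.082,.9966,0]);yv=np.array([-.9966,.082,0]);zv=np.array([0,0,1.]);O=np.array([.5034,.0369,0])
def w(vx,vy,z): return O+vx*xv+vy*yv+z*zv
def st(target=None):
    from plant import manip
    np.set_printoptions(precision=4,suppress=True)
    o=manip.get_obs(); M=R.from_quat(o['orientation']).as_matrix(); p=o['tcp_pos']; q=p-O
    print('t',o['time'],'tcp',p,'vise',np.array([q@xv,q@yv,q[2]]),'toolx yaw',np.degrees(np.arctan2(M[1,0],M[0,0])),'tilt',M[2,2],'w',o['grip_width'],'j',o['joint_pos'])
    f=o['contact_force']; print('F vise',np.array([f@xv,f@yv,f[2]]))
    if target is not None: print('frac',M.T@(target-p)/.2)
E
python3 -c "
from h import *
st(w(-.080,0,.135))"
```

```text
t 1.1 tcp [ 0.3168 -0.2963  0.2312] vise [-0.3474  0.1586  0.2312] toolx yaw -4.924118172458734 tilt -0.9999999537406734 w 0.00020247794293520911 j [-0.9402  0.1071 -0.2503  1.2138 -0.      0.7165]
F vise [-0.1668 -0.4889 -0.1241]
frac [ 0.7882 -1.3398  0.4809]
```

Emit:
drive_tool:
  targets:
    - [[0.788,-1.0,0],0,0]
    - [[0.788,-1.0,0],0,0]
    - [[0.788,-1.0,0],0,0]
    - [[0.788,-1.0,0],0,0]
    - [[0.788,-1.0,0],0,0]
    - [[0.788,-1.0,0],0,0]
    - [[0.788,-1.0,0],0,0]

```text
time: 1.8
tcp_pos: [0.4909, -0.1092, 0.2309]
orientation: [0.999, -0.041, -0.0, -0.0]
contact_force: [-0.5, -1.3, -0.2]
grip_width: 0.0001
```

Emit:
drive_tool:
  targets:
    - [[0,-0.34,0],0,0]
    - [[0,-0.34,0],0,0]
    - [[0,-0.34,0.25],0,0]
    - [[0,-0.34,0.48],0,0]
    - [[0,-0.34,0.48],0,0]
    - [[0,-0.34,0.48],0,0]
    - [[0,-0.34,0.48],0,0]

```text
time: 2.5
tcp_pos: [0.4972, -0.0433, 0.1376]
orientation: [0.999, -0.042, 0.001, 0.0]
contact_force: [1.5, 0.3, 0.2]
grip_width: -0.0002
```

```bash
python3 - <<'E'
from h import *
st(w(-.080,0,.115))
for n,x0,y0,nx in(("top",275,190,"a2"),("side",295,150,"b2")):
    im=viewer.get_image(n)[y0:y0+110,x0:x0+115,::-1]; cv2.imwrite(f"pics/{nx}.png",cv2.resize(im,None,fx=5,fy=5,interpolation=cv2.INTER_CUBIC))
cv2.imwrite("pics/ab2.png",np.hstack([cv2.imread("pics/a2.png"),cv2.imread("pics/b2.png")])[:,:])
E
python3 -c "
import cv2;a=cv2.imread('pics/ab2.png');print(a.shape);cv2.imwrite('pics/ab2.png',cv2.resize(a,(800,383)))"
```

```text
t 2.5 tcp [ 0.4972 -0.0433  0.1376] vise [-0.0805 -0.0004  0.1376] toolx yaw -4.832494192918142 tilt -0.9999953548232969 w -0.00024971304902271285 j [-0.2503  0.2665 -0.3074  0.9938 -0.      1.4048]
F vise [ 0.4607 -1.4863  0.2136]
frac [-0.0022 -0.0023  0.1132]
(550, 1150, 3)
```

View pics/ab2.png

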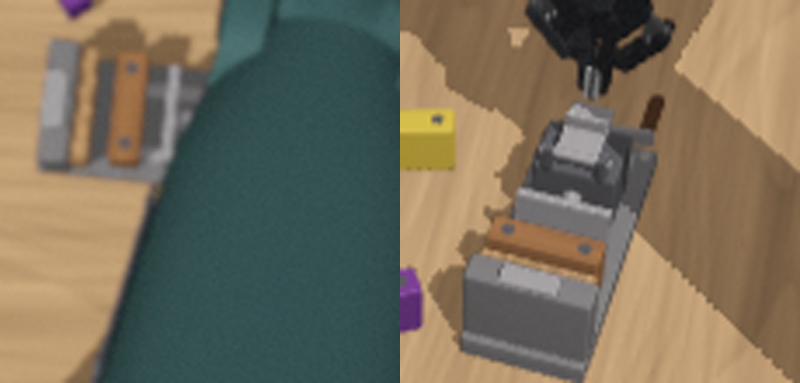

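Emit:
drive_tool:
  targets:
    - [[0,-0.01,0.05],0,0]
    - [[0,-0.01,0.1],0,0]
    - [[0,-0.01,0.1],0,0]
    - [[0,-0.01,0.1],0,0]
    - [[0,-0.01,0.1],0,0]

```text
time: 3.1
tcp_pos: [0.4963, -0.0402, 0.1154]
orientation: [0.999, -0.041, -0.0, -0.0]
contact_force: [0.2, -0.1, -0.1]
grip_width: 0.0001
```

Emit:
drive_tool:
  targets:
    - [[0,0,0.008],0,0]
    - [[0,0,0.015],0,0]
    - [[0,0,0.022],0,0]
    - [[0,0,0.03],0,0]
    - [[0,0,0.03],0,0]
    - [[0,0,0.03],0,0]

```text
time: 3.7
tcp_pos: [0.4966, -0.0405, 0.1101]
orientation: [0.999, -0.041, 0.001, 0.0]
contact_force: [-2.7, -0.9, 13.5]
grip_width: -0.0002
```

```bash
python3 -c "
from h import *
st()"
```

```text
t 3.7 tcp [ 0.4966 -0.0405  0.1101] vise [-0.0777  0.0004  0.1101] toolx yaw -4.740184677415725 tilt -0.9999990474066978 w -0.00023384371491822032 j [-0.2448  0.2884 -0.3581  0.923  -0.0003  1.4087]
F vise [-1.1554  2.6278 13.5418]
```

Emit:
drive_tool:
  targets:
    - [[0,0,0.01],0,0]
    - [[0,0,0.02],0,0]
    - [[0,0,0.025],0,0]
    - [[0,0,0.025],0,0]
    - [[0,0,0.025],0,0]

```text
time: 4.2
tcp_pos: [0.4967, -0.0403, 0.1053]
orientation: [0.999, -0.041, 0.001, 0.0]
contact_force: [-4.1, 1.3, 18.1]
grip_width: -0.0001
```

Emit:
drive_tool:
  targets:
    - [[0,0,0.003],0,0]
    - [[0,0,0.005],0,0]
    - [[0,0,0.005],0,0]
    - [[0,0,0.005],0,0]

```text
time: 4.6
tcp_pos: [0.4969, -0.0404, 0.1049]
orientation: [0.999, -0.041, 0.001, 0.0]
contact_force: [-7.5, 1.5, 29.0]
grip_width: 0.0
```

```bash
python3 -c "
from h import *
st()"
```

```text
t 4.6 tcp [ 0.4969 -0.0404  0.1049] vise [-0.0775  0.0002  0.1049] toolx yaw -4.731947324868507 tilt -0.9999968184098003 w 4.443324769974691e-05 j [-0.2448  0.2925 -0.3677  0.9081  0.0002  1.4086]
F vise [ 0.9118  7.608  29.0441]
```

Emit:
drive_tool:
  targets:
    - [[0,0,-0.007],0,0]
    - [[0,0,-0.007],0,0]
    - [[0,-0.005,-0.007],0,0]
    - [[0,-0.01,-0.007],0,0]
    - [[0,-0.015,-0.007],0,0]
    - [[0,-0.02,-0.007],0,0]
    - [[0,-0.025,-0.007],0,0]
    - [[0,-0.03,-0.007],0,0]
    - [[0,-0.035,-0.007],0,0]
    - [[0,-0.04,-0.007],0,0]

```text
time: 5.6
tcp_pos: [0.4973, -0.0328, 0.1057]
orientation: [0.999, -0.041, 0.001, 0.001]
contact_force: [-3.7, -2.2, 16.6]
grip_width: -0.0001
```

```bash
python3 -c "
from h import *
st()"
```

```text
t 5.6 tcp [ 0.4973 -0.0328  0.1057] vise [-0.0699  0.0003  0.1057] toolx yaw -4.756243746650864 tilt -0.999997972383218 w -7.984072198628091e-05 j [-0.2289  0.2923 -0.3658  0.911  -0.0009  1.4249]
F vise [-2.5088  3.4788 16.6045]
```

Emit:
drive_tool:
  targets:
    - [[0,-0.005,0],0,0]
    - [[0,-0.01,0],0,0]
    - [[0,-0.015,0],0,0]
    - [[0,-0.02,0],0,0]
    - [[0,-0.025,0],0,0]
    - [[0,-0.03,0],0,0]
    - [[0,-0.035,0],0,0]
    - [[0,-0.04,0],0,0]
    - [[0,-0.045,0],0,0]
    - [[0,-0.05,0],0,0]

```text
time: 6.6
tcp_pos: [0.4982, -0.0228, 0.1057]
orientation: [0.999, -0.041, 0.001, 0.001]
contact_force: [-4.2, -2.5, 16.6]
grip_width: 0.0
```

```bash
python3 - <<'E'
from h import *
st()
im=viewer.get_image("side")[150:260,295:410,::-1]; cv2.imwrite("pics/b3.png",cv2.resize(im,None,fx=5,fy=5,interpolation=cv2.INTER_CUBIC))
E
```

```text
t 6.6 tcp [ 0.4982 -0.0228  0.1057] vise [-0.0599  0.0003  0.1057] toolx yaw -4.753778801676646 tilt -0.9999979459050058 w 2.988305520621018e-05 j [-0.2087  0.2927 -0.3651  0.9112 -0.0009  1.4451]
F vise [-2.8666  3.9396 16.5656]
```

View pics/b3.png

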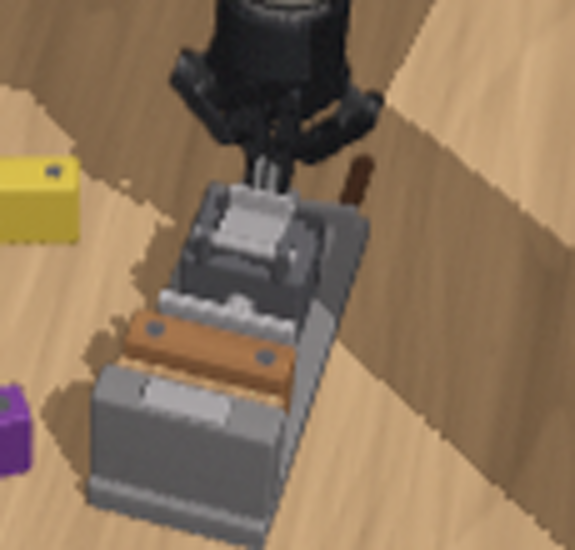

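Emit:
drive_tool:
  targets:
    - [[0,-0.004,0],0,0]
    - [[0,-0.008,0],0,0]
    - [[0,-0.012,0],0,0]
    - [[0,-0.016,0],0,0]
    - [[0,-0.02,0],0,0]
    - [[0,-0.024,0],0,0]
    - [[0,-0.028,0],0,0]
    - [[0,-0.032,0],0,0]

```text
time: 7.45
tcp_pos: [0.4988, -0.0165, 0.1057]
orientation: [0.999, -0.041, 0.001, 0.001]
contact_force: [-3.8, -3.8, 16.1]
grip_width: -0.0001
```

Emit:
drive_tool:
  targets:
    - [[0,-0.004,0],0,0]
    - [[0,-0.008,0],0,0]
    - [[0,-0.012,0],0,0]
    - [[0,-0.016,0],0,0]
    - [[0,-0.02,0],0,0]

```text
time: 7.95
tcp_pos: [0.4991, -0.0125, 0.1057]
orientation: [0.999, -0.042, 0.001, 0.001]
contact_force: [-4.1, -4.0, 16.3]
grip_width: 0.0003
```

Emit:
drive_tool:
  targets:
    - [[0,-0.003,0],0,0]
    - [[0,-0.005,0],0,0]
    - [[0,-0.005,0],0,0]

```text
time: 8.25
tcp_pos: [0.4992, -0.0115, 0.1057]
orientation: [0.999, -0.041, 0.001, 0.001]
contact_force: [-4.4, -3.2, 16.8]
grip_width: 0.0001
```

Emit:
drive_tool:
  targets:
    - [[0,-0.003,0],0,0]
    - [[0,-0.006,0],0,0]
    - [[0,-0.006,0],0,0]

```text
time: 8.55
tcp_pos: [0.4993, -0.0103, 0.1057]
orientation: [0.999, -0.041, 0.001, 0.001]
contact_force: [-3.9, -3.2, 15.4]
grip_width: 0.0002
```

```bash
python3 - <<'E'
from h import *
st()
im=viewer.get_image("side")[190:250,305:375,::-1]; t=viewer.get_image("top")[190:250,275:345,::-1]
f=lambda i:cv2.resize(i,None,fx=5.6,fy=5.6,interpolation=cv2.INTER_CUBIC)
cv2.imwrite("pics/b4.png",np.hstack([f(im),f(t)]))
E
```

```text
t 8.55 tcp [ 0.4993 -0.0103  0.1057] vise [-0.0473  0.0002  0.1057] toolx yaw -4.753024245767767 tilt -0.9999978328730276 w 0.00019048580925719435 j [-0.1833  0.2937 -0.3635  0.9117 -0.0009  1.4704]
F vise [-3.4807  3.5832 15.3584]
```

View pics/b4.png

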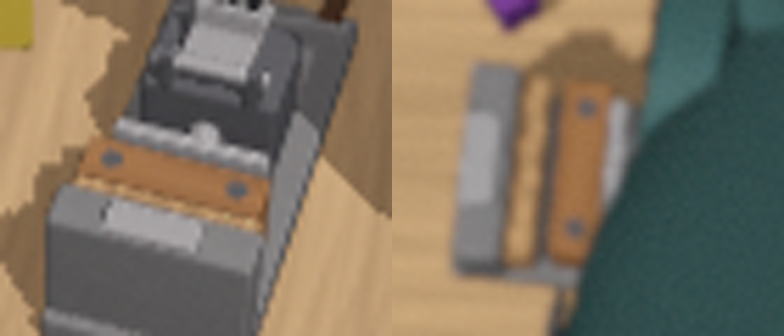

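Emit:
drive_tool:
  targets:
    - [[0,-0.003,0],0,0]
    - [[0,-0.006,0],0,0]
    - [[0,-0.009,0],0,0]
    - [[0,-0.012,0],0,0]
    - [[0,-0.015,0],0,0]
    - [[0,-0.015,0],0,0]

```text
time: 9.25
tcp_pos: [0.4996, -0.0073, 0.1057]
orientation: [0.999, -0.041, 0.001, 0.001]
contact_force: [-3.6, -3.0, 16.4]
grip_width: -0.0001
```

Emit:
drive_tool:
  targets:
    - [[0,-0.003,0],0,0]
    - [[0,-0.005,0],0,0]
    - [[0,-0.005,0],0,0]

```text
time: 9.55
tcp_pos: [0.4996, -0.0063, 0.1057]
orientation: [0.999, -0.041, 0.001, 0.001]
contact_force: [-3.5, -3.2, 17.1]
grip_width: -0.0003
```

Emit:
drive_tool:
  targets:
    - [[0,-0.003,0],0,0]
    - [[0,-0.005,0],0,0]
    - [[0,-0.005,0],0,0]

```text
time: 9.85
tcp_pos: [0.4997, -0.0053, 0.1057]
orientation: [0.999, -0.041, 0.001, 0.001]
contact_force: [-3.8, -2.8, 16.6]
grip_width: 0.0
```

Emit:
drive_tool:
  targets:
    - [[0,-0.003,0],0,0]
    - [[0,-0.005,0],0,0]
    - [[0,-0.005,0],0,0]

```text
time: 10.15
tcp_pos: [0.4998, -0.0043, 0.1057]
orientation: [0.999, -0.041, 0.001, 0.001]
contact_force: [-3.3, -3.0, 15.9]
grip_width: -0.0002
```

Emit:
drive_tool:
  targets:
    - [[0,-0.003,0],0,0]
    - [[0,-0.005,0],0,0]
    - [[0,-0.005,0],0,0]

```text
time: 10.45
tcp_pos: [0.4999, -0.0033, 0.1057]
orientation: [0.999, -0.041, 0.001, 0.001]
contact_force: [-3.3, -3.2, 16.1]
grip_width: 0.0001
```

Emit:
drive_tool:
  targets:
    - [[0,-0.002,0],0,0]
    - [[0,-0.005,0],0,0]
    - [[0,-0.005,0],0,0]

```text
time: 10.75
tcp_pos: [0.5, -0.0023, 0.1057]
orientation: [0.999, -0.041, 0.001, 0.001]
contact_force: [-4.2, -2.5, 16.0]
grip_width: -0.0002
```

Emit:
drive_tool:
  targets:
    - [[0,-0.002,0],0,0]
    - [[0,-0.004,0],0,0]
    - [[0,-0.006,0],0,0]

```text
time: 11.05
tcp_pos: [0.5001, -0.0012, 0.1057]
orientation: [0.999, -0.042, 0.001, 0.001]
contact_force: [-3.8, -4.7, 15.9]
grip_width: -0.0001
```

```bash
python3 - <<'E'
from h import *
st()
t=viewer.get_image("top")
for r in (210,216,222): print(r,[tuple(int(c) for c in t[r,c]) for c in range(290,318)])
E
```

```text
t 11.05 tcp [ 0.5001 -0.0012  0.1057] vise [-0.0383  0.0002  0.1057] toolx yaw -4.7624826697937275 tilt -0.9999973846219602 w -6.233124365491953e-05 j [-0.1648  0.2947 -0.3619  0.9123 -0.0013  1.4891]
F vise [-4.949   3.4163 15.8778]
210 [(151, 149, 151), (153, 150, 152), (144, 141, 143), (135, 134, 134), (126, 124, 125), (119, 119, 118), (112, 108, 105), (114, 97, 85), (135, 104, 74), (162, 128, 88), (175, 140, 98), (170, 134, 93), (143, 106, 71), (140, 100, 65), (147, 104, 70), (142, 107, 82), (131, 103, 86), (135, 106, 88), (146, 106, 78), (154, 111, 76), (153, 121, 100), (156, 142, 138), (157, 153, 154), (144, 141, 143), (109, 109, 110), (80, 97, 96), (72, 103, 101), (72, 107, 104)]
216 [(164, 160, 162), (162, 160, 162), (162, 159, 162), (150, 146, 148), (125, 122, 124), (106, 102, 102), (109, 95, 86), (136, 106, 77), (166, 129, 89), (178, 140, 98), (171, 133, 92), (141, 107, 71), (127, 89, 57), (145, 101, 63), (158, 110, 69), (162, 114, 72), (161, 114, 72), (160, 114, 71), (159, 112, 69), (152, 111, 79), (145, 124, 114), (156, 150, 150), (155, 151, 152), (123, 121, 122), (76, 83, 82), (46, 62, 62), (42, 62, 63), (39, 63, 62)]
222 [(165, 162, 164), (164, 161, 162), (156, 153, 154), (129, 128, 128), (114, 113, 113), (108, 101, 95), (124, 99, 78), (151, 118, 80), (175, 138, 96), (179, 142, 99), (164, 128, 89), (141, 104, 68), (145, 102, 65), (158, 110, 70), (162, 116, 74), (162, 114, 71), (158, 111, 69), (154, 106, 65), (149, 105, 69), (145, 116, 101), (142, 132, 128), (113, 114, 114), (71, 83, 82), (46, 65, 66), (41, 63, 65), (40, 65, 65), (41, 67, 67), (43, 70, 68)]
```

Emit:
drive_tool:
  targets:
    - [[0,-0.001,0],0,0]
    - [[0,-0.003,0],0,0]

```text
time: 11.3
tcp_pos: [0.5001, -0.0007, 0.1057]
orientation: [0.999, -0.042, 0.001, 0.001]
contact_force: [-3.3, -4.1, 15.6]
grip_width: 0.0002
```

Emit:
drive_tool:
  targets:
    - [[0,-0.002,0],0,0]
    - [[0,-0.004,0],0,0]

```text
time: 11.5
tcp_pos: [0.5002, 0.0002, 0.1057]
orientation: [0.999, -0.042, 0.001, 0.001]
contact_force: [-3.9, -4.5, 15.8]
grip_width: -0.0004
```

Emit:
drive_tool:
  targets:
    - [[0,-0.002,0],0,0]
    - [[0,-0.004,0],0,0]

```text
time: 11.7
tcp_pos: [0.5003, 0.001, 0.1057]
orientation: [0.999, -0.042, 0.001, 0.001]
contact_force: [-3.5, -4.4, 16.3]
grip_width: -0.0001
```

Emit:
drive_tool:
  targets:
    - [[0,-0.002,0],0,0]
    - [[0,-0.004,0],0,0]

```text
time: 11.9
tcp_pos: [0.5003, 0.0018, 0.1057]
orientation: [0.999, -0.042, 0.001, 0.001]
contact_force: [-4.3, -4.5, 15.9]
grip_width: 0.0002
```

Emit:
drive_tool:
  targets:
    - [[0,-0.002,0],0,0]
    - [[0,-0.004,0],0,0]

```text
time: 12.1
tcp_pos: [0.5004, 0.0026, 0.1057]
orientation: [0.999, -0.042, 0.001, 0.001]
contact_force: [-3.5, -3.0, 16.7]
grip_width: 0.0002
```

Emit:
drive_tool:
  targets:
    - [[0,-0.002,0],0,0]
    - [[0,-0.004,0],0,0]

```text
time: 12.3
tcp_pos: [0.5005, 0.0032, 0.1057]
orientation: [0.999, -0.042, 0.001, 0.001]
contact_force: [-3.8, -6.8, 16.4]
grip_width: -0.0003
```

Emit:
drive_tool:
  targets:
    - [[0,-0.001,0],0,0]
    - [[0,-0.0015,0],0,0]

```text
time: 12.5
tcp_pos: [0.5005, 0.0033, 0.1057]
orientation: [0.999, -0.042, 0.001, 0.001]
contact_force: [-4.0, -7.7, 14.7]
grip_width: -0.0
```

Emit:
drive_tool:
  targets:
    - [[0,-0.001,0],0,0]
    - [[0,-0.0015,0],0,0]
    - [[0,-0.0015,0],0,0]

```text
time: 12.8
tcp_pos: [0.5005, 0.0034, 0.1057]
orientation: [0.999, -0.042, 0.001, 0.001]
contact_force: [-4.5, -8.0, 15.8]
grip_width: -0.0001
```

Emit:
drive_tool:
  targets:
    - [[0,-0.001,0],0,0]
    - [[0,-0.002,0],0,0]
    - [[0,-0.002,0],0,0]

```text
time: 13.1
tcp_pos: [0.5005, 0.0036, 0.1057]
orientation: [0.999, -0.042, 0.001, 0.002]
contact_force: [-4.3, -9.6, 15.5]
grip_width: -0.0001
```

```bash
python3 -c "
from h import *
st()"
```

```text
t 13.1 tcp [0.5005 0.0036 0.1057] vise [-0.0334  0.0002  0.1057] toolx yaw -4.7867435815876425 tilt -0.9999934836307982 w -8.736017701759567e-05 j [-0.154   0.2955 -0.3608  0.9126 -0.0031  1.5003]
F vise [-9.935   3.4706 15.4766]
```

Emit:
drive_tool:
  targets:
    - [[0,0,-0.02],0,0]
    - [[0,0,-0.05],0,0]
    - [[0,0,-0.1],0,0]
    - [[0,0,-0.3],0,0]
    - [[0,0,-0.5],0,0]
    - [[-0.2,0.33,-0.5],0,0.5]
    - [[-0.22,0.33,-0.5],0,0.5]
    - [[-0.22,0.33,-0.5],0,0.5]
    - [[-0.22,0.33,-0.5],0,0.5]

```text
time: 14.0
tcp_pos: [0.4507, -0.0573, 0.2051]
orientation: [0.999, -0.042, 0.0, -0.0]
contact_force: [0.4, 0.6, 0.6]
grip_width: 0.0427
```

```bash
python3 - <<'E'
from h import *
st(w(-.098,.0444,.068-.0187))
im=viewer.get_image("side")[130:250,295:400,::-1]
cv2.imwrite("pics/b5.png",cv2.resize(im,None,fx=5,fy=5,interpolation=cv2.INTER_CUBIC))
E
```

```text
t 14.0 tcp [ 0.4507 -0.0573  0.2051] vise [-0.0982  0.0448  0.2051] toolx yaw -4.809838556865659 tilt -0.9999997867009028 w 0.04274060146111044 j [-0.3065  0.1528 -0.2672  1.1503  0.0004  1.3483]
F vise [ 0.5972 -0.3292  0.5576]
frac [ 0.0017 -0.001   0.7789]
```

View pics/b5.png

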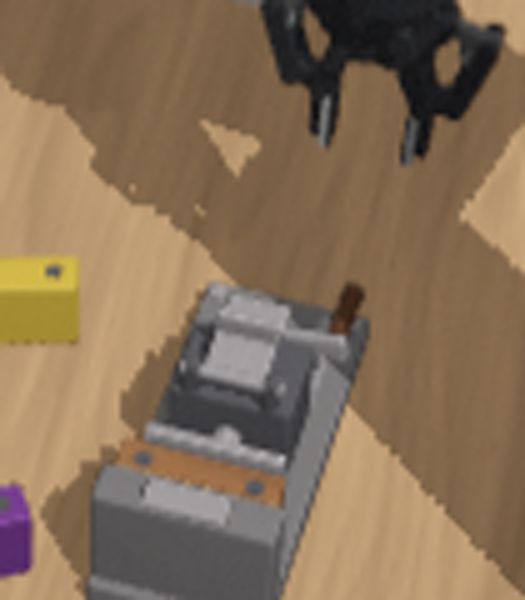

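```bash
python3 - <<'E'
from h import *
np.set_printoptions(precision=4,suppress=True)
for u,v in((365.6,187.2),(362.6,195.6)):
    p=plane("side",u,v,.069); q=p-O; print(p,q@xv,q@yv)
# tips of fingers for sanity: expected pixel check of TCP
p=(plane("side",295+323/5-.4,130+140/5-.4,.212),plane("side",295+411/5-.4,130+160/5-.4,.212)); m=(p[0]+p[1])/2-O;print(m@xv,m@yv)
E
```

```text
[ 0.4491 -0.0744  0.069 ] -0.11532310750391397 0.044976068447627006
[ 0.4526 -0.037   0.069 ] -0.07780045757365779 0.0446049883759064
-0.09091924736111438 0.045752426866676264
```

Emit:
drive_tool:
  targets:
    - [[0,0,0.2],0,0.5]
    - [[0,0,0.4],0,0.5]
    - [[0,0,0.55],0,0.5]
    - [[0,0,0.65],0,0.5]
    - [[0,0,0.72],0,0.5]
    - [[0,0,0.76],0,0.5]
    - [[0,0,0.78],0,0.5]
    - [[0,0,0.78],0,0.5]
  grip_force: 20

```text
time: 14.85
tcp_pos: [0.4509, -0.0569, 0.0486]
orientation: [0.999, -0.041, -0.0, -0.0]
contact_force: [0.2, 0.5, 0.6]
grip_width: 0.0427
```

```bash
python3 - <<'E'
from h import *
st(w(-.098,.0444,.068-.0187))
im=viewer.get_image("side")[150:220,325:405,::-1]
cv2.imwrite("pics/b6.png",cv2.resize(im,None,fx=7,fy=7,interpolation=cv2.INTER_CUBIC))
E
```

```text
t 14.85 tcp [ 0.4509 -0.0569  0.0486] vise [-0.0978  0.0446  0.0486] toolx yaw -4.714975072196778 tilt -0.9999999787321099 w 0.042749619217097926 j [-0.3053  0.2873 -0.561   0.7226  0.0001  1.3478]
F vise [ 0.549  -0.1673  0.5516]
frac [ 0.001   0.0009 -0.0033]
```

View pics/b6.png

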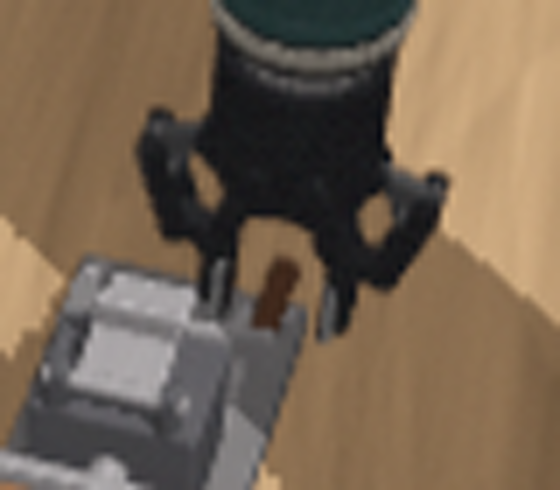

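Fingers straddle the pin. I close on it lightly.

Emit:
drive_tool:
  targets:
    - [[0,0,0],0,0]
    - [[0,0,0],0,0]
    - [[0,0,0],0,0]
    - [[0,0,0],0,0]
    - [[0,0,0],0,0]
  grip_force: 20

```text
time: 15.4
tcp_pos: [0.451, -0.0573, 0.049]
orientation: [0.999, -0.041, 0.0, 0.0]
contact_force: [1.3, 0.6, 3.1]
grip_width: 0.0132
```

```bash
python3 -c "
from h import *
st()"
```

```text
t 15.4 tcp [ 0.451  -0.0573  0.049 ] vise [-0.0981  0.0445  0.049 ] toolx yaw -4.745233735899698 tilt -0.9999996907316192 w 0.013243456034643704 j [-0.3059  0.2865 -0.5611  0.7223  0.0001  1.3477]
F vise [ 0.6603 -1.2813  3.1378]
```

Emit:
drive_tool:
  targets:
    - [[0.0015,0,-0.008],0,0]
    - [[0.0035,0,-0.017],0,0]
    - [[0.006,0,-0.025],0,0]
    - [[0.0083,0,-0.033],0,0]
    - [[0.011,0,-0.041],0,0]
    - [[0.0143,0,-0.049],0,0]
    - [[0.018,0,-0.057],0,0]
    - [[0.0216,0,-0.065],0,0]
    - [[0.026,0,-0.072],0,0]
    - [[0.03,0,-0.08],0,0]

```text
time: 16.4
tcp_pos: [0.4563, -0.0577, 0.0647]
orientation: [0.999, -0.041, -0.0, 0.0]
contact_force: [-1.3, -1.0, -7.2]
grip_width: 0.0132
```

```bash
python3 -c "
from h import *
st()"
```

```text
t 16.4 tcp [ 0.4563 -0.0577  0.0647] vise [-0.0981  0.0391  0.0647] toolx yaw -4.74577673961993 tilt -0.9999996823373771 w 0.013219088141918911 j [-0.303   0.2767 -0.522   0.7728 -0.0003  1.3506]
F vise [-1.1087  1.1915 -7.2275]
```

Emit:
drive_tool:
  targets:
    - [[0.005,0,-0.0075],0,0]
    - [[0.0098,0,-0.0147],0,0]
    - [[0.015,0,-0.0215],0,0]
    - [[0.0207,0,-0.0285],0,0]
    - [[0.0265,0,-0.035],0,0]
    - [[0.0325,0,-0.0413],0,0]
    - [[0.039,0,-0.0473],0,0]
    - [[0.0453,0,-0.0532],0,0]
    - [[0.052,0,-0.0585],0,0]
    - [[0.059,0,-0.064],0,0]

```text
time: 17.4
tcp_pos: [0.4676, -0.0588, 0.0774]
orientation: [0.999, -0.041, -0.001, 0.0]
contact_force: [-8.6, -3.9, -2.7]
grip_width: 0.0132
```

```bash
python3 - <<'E'
from h import *
st()
im=viewer.get_image("side")[150:240,305:405,::-1]
cv2.imwrite("pics/b7.png",cv2.resize(im,None,fx=6,fy=6,interpolation=cv2.INTER_CUBIC))
E
```

```text
t 17.4 tcp [ 0.4676 -0.0588  0.0774] vise [-0.0983  0.0278  0.0774] toolx yaw -4.749101033549231 tilt -0.9999983692090638 w 0.013217732558665082 j [-0.2976  0.2801 -0.4741  0.8181 -0.001   1.3561]
F vise [-4.6112  8.219  -2.7378]
```

View pics/b7.png

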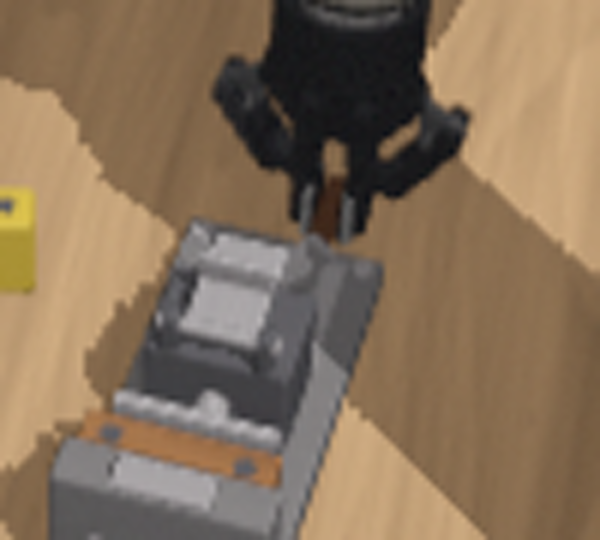

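Emit:
drive_tool:
  targets:
    - [[0,0,0],0,0.5]
    - [[0,0,0],0,0.5]
    - [[0,0,0],0,0.5]
    - [[0,0,-0.1],0,0.5]
    - [[0,0,-0.25],0,0.5]
    - [[0,0.1,-0.5],0,0.5]
    - [[0,0.4,-0.5],0,0.5]
    - [[0,0.4,-0.5],0,0.5]
    - [[0,0.4,-0.5],0,0.5]

```text
time: 18.35
tcp_pos: [0.462, -0.1398, 0.1776]
orientation: [0.999, -0.043, 0.0, 0.0]
contact_force: [0.0, 1.2, -0.3]
grip_width: 0.0428
```

```bash
python3 - <<'E'
from h import *
st()
im=viewer.get_image("side")[150:240,305:405,::-1]; t=viewer.get_image("top")[190:250,275:375,::-1]
f=lambda i:cv2.resize(i,None,fx=4,fy=4,interpolation=cv2.INTER_CUBIC)
cv2.imwrite("pics/b8.png",np.vstack([f(im),f(t)])[:600])
E
```

```text
t 18.35 tcp [ 0.462  -0.1398  0.1776] vise [-0.1795  0.0268  0.1776] toolx yaw -4.885696982321323 tilt -0.9999997078466868 w 0.04276456229334834 j [-0.463   0.2148 -0.264   1.0912  0.0002  1.1931]
F vise [ 1.2034  0.0987 -0.3125]
```

View pics/b8.png

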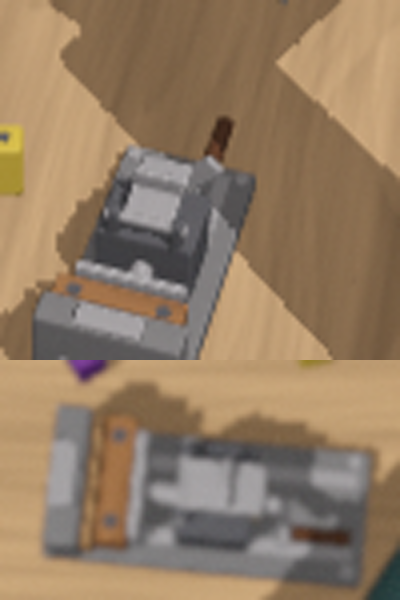

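```bash
python3 - <<'E'
from h import *
from plant import manip
q=plane("top",354.9,233.6,.096)-O; print(q@xv,q@yv)
if abs(q@yv-.0275)<.006: print('ok',manip.job_done())
E
```

```text
-0.0949733302217626 0.02881438158794046
the job is handed in; nothing more can be done
ok None
```

The blank is clamped and the job is handed in at about 18.4 s on the clock. No verdict was reported, and the clamping force is my estimate, since the arm cannot measure it directly.

- **Lever and slide:** I pressed the lever to its stop (about 18 N, with a brief 29 N on the stop) and eased back to about 16 N. I then slid the carriage about 44 mm. The push rose from about 4.5 N to about 10 N as the cork jaw seated. About 3 N of that is carriage friction, so the blank saw roughly 6–7 N. Then I let the lever up.
- **Crank:** I gripped the pin with 20 N and turned it about 0.75 rad, from roughly 0.17 to 0.92. That puts the clamping force at about 34 N, with roughly 8 N of uncertainty either way. The pin resisted with about 8 N at the end, near the 7 N expected at 35 N.
- **Last checks:** After I let go, the pin stayed in place: 28.8 mm across the vise in the top view, against 27.8 mm when held. The pictures showed the lever up, the blank square between plate and cork, and the gripper clear. The arm stayed well away from the mug and glasses throughout, but I did not look at them again at the end.
- **Disagreement:** The two camera views differed by a few millimetres along the vise. I averaged them, and it made no difference to the work.

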